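# Put the roof-cricket kit back in its holders

## Robot

A 7-joint arm with a two-finger parallel gripper is mounted at the origin on the work surface. World frame = base frame: x ahead of the robot, y to its left, z up, the work surface at z = 0. Lengths are in m, angles in rad, forces in N, time in s.
With the tool pointing down it reaches from about 0.35 to 0.9 m from the base axis. Payload 8.1 kg.
Tool frame: the origin (TCP) lies at the very end of the fingers, on their centre line; the grasp point (between the pads) lies 19 mm behind it; z points along the fingers, y is the line along which they close (so a half turn about z gives the same grasp; the last joint's range is limited). The gripper opens to 92 mm and grips with 3 to 60 N. Pads are 19 mm wide; open, the fingers measure 130 mm over their backs; the gripper's body (75 mm by 190 mm) begins 47 mm behind the grasp point.
Start: joints at [-1.216, 0.434, 0.025, 1.573, -0.012, 1.134, -0.075], TCP at [0.276, 0.561, 0.227] pointing down, gripper open.
Joint ranges: [-2.62, 2.62], [-0.44, 2.09], [-1.27, 1.32], [0.08, 2.57], [-1.32, 4.46], [0.12, 2], [-2.74, 2.74]. Speed limits (rad/s): [2.22, 2.22, 3.01, 3.01, 3.14, 3.14, 3.14].

## Interface

Orientations are given as a unit quaternion [x, y, z, w].
In Python, from plant import r gives the robot as it stands.
- The arm moves only by the shell command python3 -m inch 'ROWS' [FORCE]. ROWS is text: rows parted by semicolons, each of 7 numbers parted by spaces: the turn, a rotation vector about the world's x, y, z in rad, then the shift along the world's x, y, z in mm, then the closure, from 0 (fully open) to 1 (shut). In form: ax ay az x y z hand; .... A call has exactly 10 rows; each row is the pose to reach, as a shift and turn from the pose commanded when the call began; what a row does not reach only later rows make up. A row lasts 1/10 s, in which the tool goes at most 50 mm and 8.59 degrees, less where a joint would pass 70% of its speed; a pose out of reach is approached as far as the arm can. A call with a gripper value outside its range is refused whole. The fingers move at their own pace and stop on an object; FORCE is the grip in N (left out, the last holds). Time passes only in rows, so rows that repeat a pose let the fingers close, or fill a call up. It gives the time, the measured TCP pose, the force, the opening and the grip force at its end, in the units of the state.
- r.sense(): the state, without advancing time (a new reading comes with each control period).
- r.snapshot(name): name is "scene" or "top"; returns a dict with "img" (480x640x3 uint8, blue, green, red), "K" (3x3 intrinsics, pixels), "dist_coeffs" ([k1, k2, p1, p2, k3] as OpenCV has them; the pictures are not rectified), "pose" (4x4, takes a point from camera to world coordinates). Camera axes: x right, y down, z forward; pixel columns grow to the right and rows downward; lengths in m; the calibration is good to about 2 mm. A picture is of the moment at which its call begins. There is no depth.
- r.job_done(): hands the job in; it is judged then, once.
The state is a dict: "time": time; "q": joint angles; "qvel": joint speeds; "joint_efforts": joint torques, N m; "position": TCP position; "eef_rot": TCP orientation; "wrist_force": force on the tool from outside, world axes, zero at the start; "moment": the same for the moment, N m; "opening": finger opening in m; "grip_force": force on a finger pad.
Only numpy, scipy, OpenCV 4.12 (cv2) and the standard library are available. Lean on these libraries where they do the work, as an engineer would, in place of code of your own. Each camera call takes 0.05 s, during which the arm holds its last target. There are 200 camera calls.

## Task

After the game, put the four loose pieces of roof-cricket kit back into the wooden holders that fit them: the larger red ball on the larger ball cup, the smaller red ball on the smaller ball cup, the bottle standing in the wide bottle ring, and the loose bail into the empty pair of notches of the bail rack, lying level beside the bail that is already there. Do not knock the bottle over or shift the racked bail, and leave everything at rest and let go.

Things in the scene. Friction and masses are not known exactly. Their poses are not given: they have to be found in the camera images.
- big_ball_center (a point): centre of the larger scuffed red ball, 64 mm in diameter, with a pale seam; loose on the table, centre 32 mm up. It can roll if pushed.
- small_ball_center (a point): centre of the smaller scuffed red ball, 46 mm in diameter, with a pale seam; loose on the table, centre 23 mm up. It can roll if pushed.
- bail_center (a point): centre of the loose wooden bail lying on the table, 110 mm long along its x axis: a squared barrel 54 mm long and 20 by 20 mm in section (centre 10 mm up), with a 12 by 12 mm spigot, 28 mm long, at each end. x along the bail, z up; both ends are alike.
- bottle_center (a point): centre (half-way up) of the aluminium bottle, standing upright, 175 mm tall: body 60 mm in diameter up to 105 mm above its foot, a shoulder to 129 mm, then a black twist cap 38 mm in diameter from 130 to 175 mm above the foot. Grip and carry it by the cap, from above; the cap is tight. z is the bottle's axis, up.
- big_cup_seat (a point): where the centre of the larger ball comes to rest on the larger ball cup: on the cup's axis, 48 mm above the table. The cup is a fixed upright wooden tube, outside diameter 58 mm, bore 46 mm, rim 26 mm above the table, on a flange 80 mm across and 5 mm thick; the ball sits on the rim, its underside 10 mm down the bore. z up.
- small_cup_seat (a point): where the centre of the smaller ball comes to rest on the smaller ball cup: on the cup's axis, 44 mm above the table. The cup is a fixed upright wooden tube, outside diameter 40 mm, bore 28 mm, rim 26 mm above the table, on a flange 62 mm across and 5 mm thick. z up.
- bottle_ring_seat (a point): where the centre (half-way up) of the bottle comes to rest in the bottle ring: on the ring's axis, 93.5 mm above the table. The ring is a fixed wide wooden cup, outside diameter 90 mm, bore 80 mm, rim 30 mm and floor 6 mm above the table. z up.
- rack_free (a point): centre of the loose bail once racked: amid the empty notches, 40 mm above the table; x along the bail, z up. Fixed wooden rack, base 110 x 116 x 8 mm, two combs 14 mm thick centred 45 mm either way along x; notches 28 mm wide, floor 34 mm up, cheeks to 48 mm. Spigots lie in the notches, the barrel hangs between the combs. Rack centre is at y = -32 mm, the taken notches at y = -64 mm from here.
- racked_bail_center (a point): centre of the bail that already lies in the rack's other pair of notches, the same shape as the loose bail; x along it. To be left where it is.
There are look-alikes about, which are no part of the job. Leave any purple look-alike of the part that bears small_cup_seat alone.

How it is judged:
At the end, for the whole second after the job is handed in: Ball centres within 8 mm of their own cup seats; bottle on the ring floor, within 13 mm of its axis and 6 mm in height, upright to 0.08 rad; both bails in their own notches (12 mm along, 10 mm across, 6 mm in height, 0.2 rad); all at rest (distance between big_ball_center and big_cup_seat below 0.008 m and distance between small_ball_center and small_cup_seat below 0.008 m and horizontal distance between bottle_center and bottle_ring_seat below 0.013 m and z of bottle_center in the frame of bottle_ring_seat between -0.006 and 0.006 m and angle between bottle_center's own z axis and vertical below 0.08 rad and x of bail_center in the frame of rack_free between -0.012 and 0.012 m and y of bail_center in the frame of rack_free between -0.01 and 0.01 m and z of bail_center in the frame of rack_free between -0.006 and 0.006 m and angle between the x axis of each of bail_center, racked_bail_center and the x axis of rack_free, either way round below 0.2 rad and x of racked_bail_center in the frame of rack_free between -0.012 and 0.012 m and y of racked_bail_center in the frame of rack_free between -0.074 and -0.054 m and z of racked_bail_center in the frame of rack_free between -0.006 and 0.006 m and linear speed of each of big_ball, small_ball, bail, bottle, racked_bail below 0.03 m/s); the robot touches nothing.
It fails at once if the bottle is knocked over or tipped beyond 0.6 rad (angle between bottle_center's own z axis and vertical above 0.6 rad).
It fails at once if the racked bail is shifted by more than 20 mm (distance of racked_bail_center from where it was at the start of the episode above 0.02 m).
It also fails if it takes over 128 s, if anything falls off the work surface, if the arm or the gripper's body presses on something with over 40 N, if the wrist force passes 120 N, or if a joint passes its speed limit or range.

## Working session

There is one attempt and no reset: what is moved stays moved. The work goes in short steps, Python scripts to look and compute and a shell command to move; the robot and the scene stay as the last step left them, time stands still between calls to the robot, and variables do not carry over. Pictures are saved under pics/ and viewed, at most 14 in all, crops included, and the job is handed in when it is done.

```bash
mkdir -p pics; cat > h.py <<'E'
import numpy as np, cv2
from plant import r
def snap(n,f):
    s=r.snapshot(n); cv2.imwrite('pics/'+f+'.png',s['img']); np.savez('pics/'+f+'.npz',**s); return s
def ray(f,uv):
    s=np.load('pics/'+f+'.npz'); p=cv2.undistortPoints(np.array([[uv]],float),s['K'],s['dist_coeffs'])[0,0]
    T=s['pose']; d=T[:3,:3]@np.array([p[0],p[1],1]); return T[:3,3],d/np.linalg.norm(d)
def tri(obs):
    A=np.zeros((3,3));b=np.zeros(3)
    for f,uv in obs:
        o,d=ray(f,uv);M=np.eye(3)-np.outer(d,d);A+=M;b+=M@o
    x=np.linalg.solve(A,b); e=[np.linalg.norm((np.eye(3)-np.outer(d,d))@(x-o)) for o,d in [ray(f,u) for f,u in obs]]
    return x.round(4),np.round(e,4)
def plane(f,uv,z):
    o,d=ray(f,uv); return (o+d*(z-o[2])/d[2]).round(4)
def proj(f,P):
    s=np.load('pics/'+f+'.npz');T=np.linalg.inv(s['pose'])
    return cv2.projectPoints(np.array(P,float).reshape(-1,3),cv2.Rodrigues(T[:3,:3])[0],T[:3,3],s['K'],s['dist_coeffs'])[0][:,0].round(1)
E
python3 - <<'E'
from h import *
for n in('scene','top'):
    s=snap(n,n+'0');print(n,s['pose'].round(3).tolist(),s['K'].round(1).tolist())
print(r.sense())
E
```

```text
scene [[-0.746, 0.427, -0.511, 1.091], [0.666, 0.459, -0.588, 0.599], [-0.017, -0.779, -0.627, 0.759], [0.0, 0.0, 0.0, 1.0]] [[535.4, 0.0, 311.6], [0.0, 535.4, 242.8], [0.0, 0.0, 1.0]]
top [[0.013, -0.999, 0.04, 0.471], [-1.0, -0.013, 0.002, -0.001], [-0.002, -0.04, -0.999, 1.391], [0.0, 0.0, 0.0, 1.0]] [[505.3, 0.0, 316.0], [0.0, 505.3, 242.5], [0.0, 0.0, 1.0]]
{'time': 0.1, 'q': array([-1.21560879,  0.43517723,  0.02500514,  1.57394726, -0.01160459,
        1.13398576, -0.07510615]), 'qvel': array([-1.10441621e-03, -4.67535380e-04, -9.58773470e-05, -3.26136387e-03,
        6.62765133e-04, -4.65992655e-04,  3.93240056e-04]), 'joint_efforts': array([ 4.03040496e-03, -6.69125462e+01,  9.88398604e-01, -3.15147507e+01,
       -6.05182489e-02,  3.73046170e-02,  3.59163528e-05]), 'position': array([0.276101  , 0.56023643, 0.22603171]), 'eef_rot': array([ 2.26951607e-01,  9.73905795e-01, -6.80401149e-04, -8.91419871e-05]), 'wrist_force': array([-0.8840523 , -0.12425665, -0.12990876]), 'moment': array([ 0.00925581,  0.02800992, -0.00269029]), 'grip_force': 0.0, 'opening': 0.09143553184538769}
```

View pics/scene0.png

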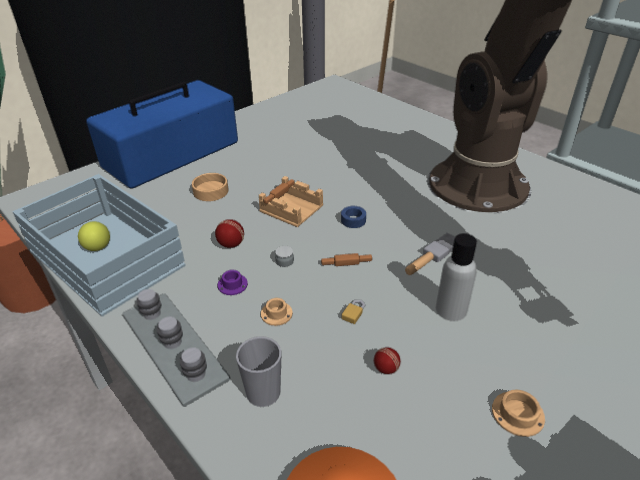

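View pics/top0.png

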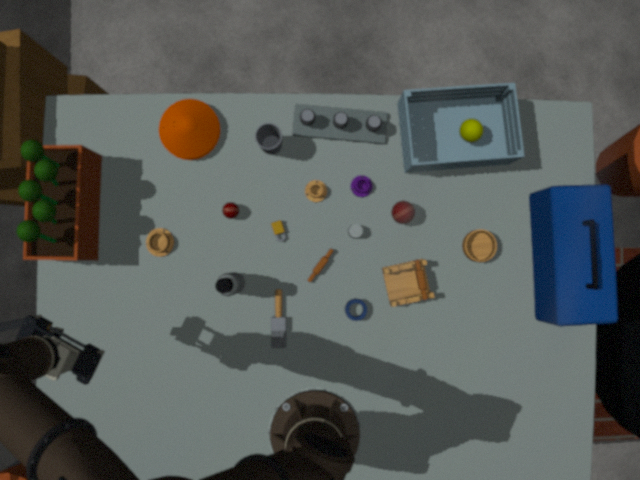

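The scene picture shows the big ball (229,233), small ball (387,361), bail (346,260), bottle (457,280), big cup (519,410), small cup (276,311), ring (210,186) and rack (291,200).

Candidates for the small cup are the wooden one at (276,311) scene / (316,190) top, and the purple one at (232,282) / (361,186). The wooden one fits, because the purple one is the look-alike to leave. I'll confirm this in an enlarged crop, along with the details.

```bash
python3 - <<'E'
from h import *
t=cv2.imread('pics/top0.png');s=cv2.imread('pics/scene0.png')
def c(im,x,y,w,h,W=400,H=300): return cv2.resize(im[y:y+h,x:x+w],(W,H),interpolation=cv2.INTER_CUBIC)
a=np.hstack([c(t,290,165,100,75),c(t,370,240,100,75)])
b=np.hstack([c(s,240,160,100,75),c(s,215,260,100,75)])
cv2.imwrite('pics/crop1.png',np.vstack([a,b]))
a=np.hstack([c(t,280,230,80,60),c(t,140,220,80,60)])
b=np.hstack([c(s,310,235,80,60),c(s,480,380,80,60)])
cv2.imwrite('pics/crop2.png',np.vstack([a,b]))
def red(im,box):
    x,y,w,h=box;hsv=cv2.cvtColor(im[y:y+h,x:x+w],cv2.COLOR_BGR2HSV)
    m=((hsv[...,1]>110)&((hsv[...,0]<8)|(hsv[...,0]>170))).astype('uint8')
    m=cv2.morphologyEx(m,cv2.MORPH_CLOSE,np.ones((5,5)))
    (u,v),R=cv2.minEnclosingCircle(cv2.findNonZero(m));return (u+x,v+y),R
B=[red(t,(380,190,45,45)),red(s,(205,210,50,50))];S=[red(t,(215,195,35,35)),red(s,(365,340,45,45))]
print(B,tri([('top0',B[0][0]),('scene0',B[1][0])]));print(S,tri([('top0',S[0][0]),('scene0',S[1][0])]))
E
```

```text
[((401.1938781738281, 211.26530647277832), 9.300408363342285), ((229.05737686157227, 233.10655784606934), 14.10096263885498)] (array([ 0.613 , -0.2277,  0.037 ]), array([0.0009, 0.0009]))
[((230.25, 210.1666669845581), 7.511664867401123), ((386.701717376709, 360.53004264831543), 13.085522651672363)] (array([0.6111, 0.2365, 0.0229]), array([0.0003, 0.0003]))
```

View pics/crop1.png

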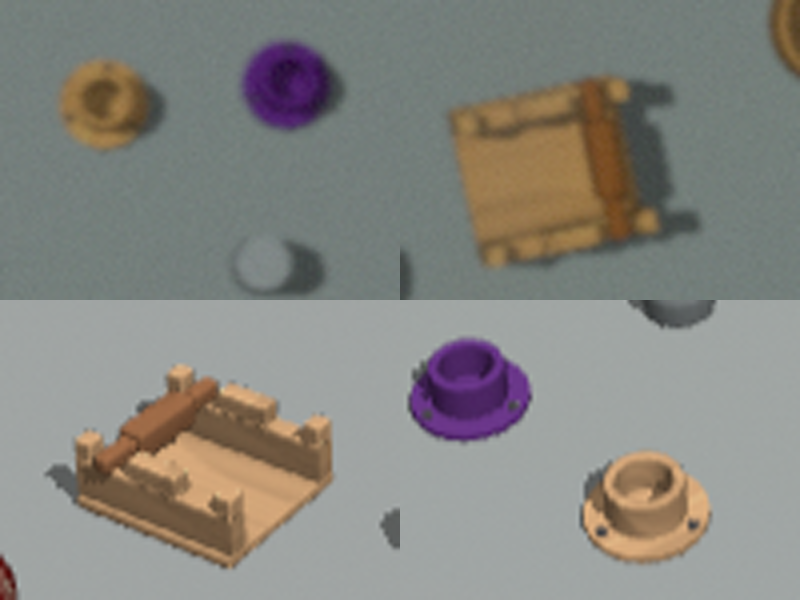

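View pics/crop2.png

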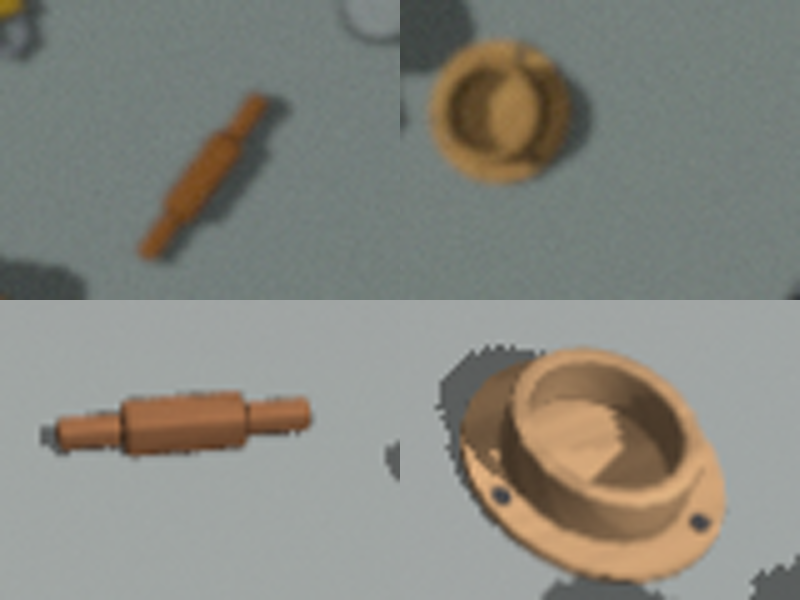

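Crop 1 confirms the plain wooden small cup with the purple twin beside it. It also shows the rack with the bail in its -y (right-hand) notches; the empty pair is on the left in the top view. Crop 2 shows the loose bail and the big cup. Next I'll fit silhouettes in both views.

```bash
cat > fit.py <<'E'
from h import *
from scipy.optimize import minimize
th=np.linspace(0,2*np.pi,40)
def cyl(R,z0,z1,R2=None): return np.vstack([np.c_[q*np.cos(th),q*np.sin(th),0*th+z] for q,z in((R,z0),(R2 or R,z1))])
def box(x,y,z0,z1,c=(0,0)): return np.array([[c[0]+i*x/2,c[1]+j*y/2,z] for i in(-1,1) for j in(-1,1) for z in(z0,z1)])
def wood(h): return (h[...,0]<24)&(h[...,1]>75)&(h[...,2]>50)
def black(h): return h[...,2]<45
def fit(parts,seg,views,x0,yaw=None,U=6,step=.006):
    ms=[]
    for f,(x,y,w,h) in views:
        im=np.load('pics/'+f+'.npz')['img'][y:y+h,x:x+w]
        im=cv2.resize(im,None,fx=U,fy=U,interpolation=cv2.INTER_CUBIC)
        m=seg(cv2.cvtColor(im,cv2.COLOR_BGR2HSV)).astype('uint8')
        n,l,st,_=cv2.connectedComponentsWithStats(m); m=(l==1+st[1:,4].argmax()).astype('uint8')
        c,_=cv2.findContours(m,0,1); m=cv2.drawContours(m*0,c,-1,1,-1); ms.append(m)
    def cost(p,full=False):
        a=p[3] if len(p)>3 else 0; C,S=np.cos(a),np.sin(a); Rz=np.array([[C,-S,0],[S,C,0],[0,0,1]]); out=[]
        for m,(f,(x,y,w,h)) in zip(ms,views):
            k=m*0
            for P in parts:
                q=(proj(f,P@Rz.T+p[:3])+.5-[x,y])*U
                cv2.fillConvexPoly(k,cv2.convexHull(np.round(q*16).astype(np.int32)),1,shift=4)
            out.append((k&m).sum()/(k|m).sum())
        return out if full else -sum(out)
    p0=np.array(list(x0)+([yaw] if yaw is not None else []),float)
    sx=np.vstack([p0]+[p0+d for d in np.diag([step]*3+([.1] if yaw is not None else []))])
    o=minimize(cost,p0,method='Nelder-Mead',options=dict(initial_simplex=sx,xatol=1e-4,fatol=1e-4,maxiter=250))
    return o.x.round(4),np.round(cost(o.x,True),3)
BAIL=[box(.054,.02,-.01,.01),box(.11,.012,-.006,.006)]
E
sed -i 's/\[:,0\].round(1)/[:,0]/' h.py
python3 - <<'E'
from fit import *
P=lambda uv,z:plane('top0',uv,z)*[1,1,0]
print('small',fit([cyl(.031,0,.005),cyl(.02,0,.026)],wood,[('top0',(296,170,40,40)),('scene0',(250,285,55,50))],P((316,191),0)))
print('big',fit([cyl(.04,0,.005),cyl(.029,0,.026)],wood,[('top0',(138,220,44,44)),('scene0',(480,380,80,65))],P((160,242),0)))
print('ring',fit([cyl(.045,0,.03)],wood,[('top0',(455,220,50,52)),('scene0',(180,165,60,45))],P((480,246),0)))
a=P((309,281),.01);b=P((332,250),.01);print(a,b)
print('bail',fit(BAIL,wood,[('top0',(295,240,50,50)),('scene0',(310,240,75,40))],(a+b)/2+[0,0,.01],np.arctan2(*(b-a)[1::-1])))
rk=[box(.11,.116,0,.008)]+[box(.014,.116,0,.034,(s*.045,0)) for s in(-1,1)]+[box(.014,w,0,.048,(s*.045,c)) for s in(-1,1) for c,w in((0,.036),(.052,.012),(-.052,.012))]+[p+[0,-.032,.04] for p in BAIL]
for y in(0.2,):
  print('rack',fit(rk,wood,[('top0',(378,250,65,65)),('scene0',(250,170,85,60))],P((408,283),0),y))
print('cap',fit([cyl(.019,.13,.175)],black,[('top0',(212,268,26,30)),('scene0',(448,228,35,40))],P((228,285),.17)))
E
```

```text
small (array([6.7e-01, 4.3e-03, 1.0e-04]), array([0.935, 0.915]))
big (array([0.5234, 0.4372, 0.001 ]), array([0.957, 0.941]))
ring (array([ 5.235e-01, -4.497e-01, -4.000e-04]), array([0.957, 0.932]))
[0.4207 0.0194 0.    ] [ 0.5062 -0.0423  0.    ]
bail (array([ 0.4651, -0.0105,  0.0107, -0.6209]), array([0.918, 0.78 ]))
rack (array([ 0.4199, -0.2485,  0.0007,  0.2327]), array([0.967, 0.939]))
cap (array([ 0.4119,  0.2242, -0.0025]), array([0.781, 0.896]))
```

```bash
python3 - <<'E'
from h import *
for a,b in(((310,280),(372,257.6)),((332.4,249.4),(322,261.6)),((540,325),(236,93))): print(tri([('top0',a),('scene0',b)]))
print(tri([('top0',(225.5,285)),('scene0',(464.5,238))]))
for P in([.412,.224,.175],[.412,.224,.13]): print(proj('top0',P),proj('scene0',P))
E
```

```text
(array([0.4211, 0.0193, 0.0094]), array([0.0035, 0.0035]))
(array([ 0.5071, -0.0427,  0.0091]), array([0.0011, 0.0011]))
(array([ 0.3306, -0.5583,  0.1733]), array([0.0093, 0.0093]))
(array([0.4126, 0.2204, 0.1747]), array([0.0025, 0.0025]))
[[223.14584963 285.85193276]] [[464.93671736 238.67696937]]
[[226.46358998 285.03912336]] [[460.84221415 258.34663535]]
```

```bash
python3 -m inch '0 0 0 15 -38 0 0;0 0 0 30 -75 0 0;0 0 0 45 -113 0 0;0 0 0 60 -150 0 0;0 0 0 75 -188 0 0;0 0 0 92 -230 0 0;0 0 0 108 -270 0 0;0 0 0 122 -305 0 0;0 0 0 132 -330 0 0;0 0 0 136 -339 0 0' 20
python3 -m inch '0 0 0 0 0 -12 0;0 0 0 0 0 -25 0;0 0 0 0 0 -40 0;0 0 0 0 0 -55 0;0 0 0 0 0 -70 0;0 0 0 0 0 -80 0;0 0 0 0 0 -86 0;0 0 0 0 0 -89 0;0 0 0 0 0 -89 0;0 0 0 0 0 -89 0'
```

```text
time: 1.1
position: [0.4131, 0.2186, 0.2267]
eef_rot: [0.229, 0.973, -0.0, 0.0]
wrist_force: [0.7, 0.6, -0.0]
opening: 0.0919
grip_force: 0.0
time: 2.1
position: [0.4125, 0.2219, 0.1381]
eef_rot: [0.227, 0.974, 0.0, 0.0]
wrist_force: [-0.4, -0.2, -0.2]
opening: 0.0916
grip_force: 0.0
```

```bash
python3 -m inch '0 0 0 0 0 0 0.3;0 0 0 0 0 0 0.4;0 0 0 0 0 0 0.5;0 0 0 0 0 0 0.6;0 0 0 0 0 0 0.7;0 0 0 0 0 0 0.8;0 0 0 0 0 0 0.9;0 0 0 0 0 0 1;0 0 0 0 0 0 1;0 0 0 0 0 0 1' 30
python3 -m inch '0 0 0 0 0 5 1;0 0 0 0 0 15 1;0 0 0 0 0 30 1;0 0 0 0 0 45 1;0 0 0 0 0 60 1;0 0 0 0 0 75 1;0 0 0 0 0 90 1;0 0 0 0 0 100 1;0 0 0 0 0 105 1;0 0 0 0 0 105 1'
```

```text
time: 3.1
position: [0.4122, 0.2216, 0.1377]
eef_rot: [0.227, 0.974, -0.0, -0.0]
wrist_force: [0.2, 1.4, -1.2]
opening: 0.0378
grip_force: 29.9
time: 4.1
position: [0.4125, 0.2218, 0.2433]
eef_rot: [0.227, 0.974, 0.0, 0.0]
wrist_force: [-0.2, 1.0, -3.2]
opening: 0.0376
grip_force: 29.9
```

```bash
python3 -m inch '0 0 -0.02 2 -10 0 1;0 0 -0.06 6 -35 0 1;0 0 -0.12 12 -70 0 1;0 0 -0.18 18 -110 0 1;0 0 -0.25 25 -150 0 1;0 0 -0.32 31 -190 0 1;0 0 -0.39 38 -230 0 1;0 0 -0.46 44 -270 0 1;0 0 -0.53 51 -310 0 1;0 0 -0.6 58 -350 0 1'
python3 -m inch '0 0 -0.06 6 -40 0 1;0 0 -0.12 12 -80 0 1;0 0 -0.18 19 -120 0 1;0 0 -0.25 26 -160 0 1;0 0 -0.31 33 -200 0 1;0 0 -0.37 39 -240 0 1;0 0 -0.43 45 -275 0 1;0 0 -0.48 50 -300 0 1;0 0 -0.5 53 -317 0 1;0 0 -0.5 53 -322 0 1'
python3 - <<'E'
from h import *
s=r.sense();print(s['position'],s['q'].round(2));snap('scene','s1');snap('top','t1')
E
```

```text
time: 5.1
position: [0.4694, -0.1307, 0.2422]
eef_rot: [0.506, 0.862, -0.0, -0.0]
wrist_force: [1.3, 0.0, -3.3]
opening: 0.0377
grip_force: 29.9
time: 6.1
position: [0.5216, -0.4529, 0.2413]
eef_rot: [0.704, 0.71, -0.001, -0.001]
wrist_force: [0.6, 0.1, -3.1]
opening: 0.0375
grip_force: 29.9
[ 0.52156381 -0.45288972  0.24127847] [ 0.25  0.6   0.67  1.41 -0.37  1.27  0.95]
```

```bash
python3 -m inch '0 0 0 1 0 0 1;0 0 0 1 0 -10 1;0 0 0 1 0 -22 1;0 0 0 1 0 -36 1;0 0 0 1 0 -50 1;0 0 0 1 0 -64 1;0 0 0 1 0 -76 1;0 0 0 1 0 -86 1;0 0 0 1 0 -93 1;0 0 0 1 0 -96 1'
python3 -m inch '0 0 0 0 0 -1 1;0 0 0 0 0 -2 1;0 0 0 0 0 -3 1;0 0 0 0 0 -3 1;0 0 0 0 0 -3 1;0 0 0 0 0 -3 1;0 0 0 0 0 -3 1;0 0 0 0 0 -3 1;0 0 0 0 0 -3 1;0 0 0 0 0 -3 1'
python3 - <<'E'
from h import *
snap('scene','s2');snap('top','t2')
i=cv2.imread('pics/s2.png')[60:240,80:320];cv2.imwrite('pics/s2c.png',cv2.resize(i,(800,600)))
E
```

```text
time: 7.2
position: [0.5241, -0.4502, 0.1459]
eef_rot: [0.703, 0.712, -0.0, -0.0]
wrist_force: [0.0, 0.2, -2.8]
opening: 0.0377
grip_force: 29.9
time: 8.2
position: [0.5243, -0.4504, 0.1438]
eef_rot: [0.703, 0.712, 0.0, 0.0]
wrist_force: [-0.2, 0.8, -2.8]
opening: 0.0376
grip_force: 29.9
```

View pics/s2c.png

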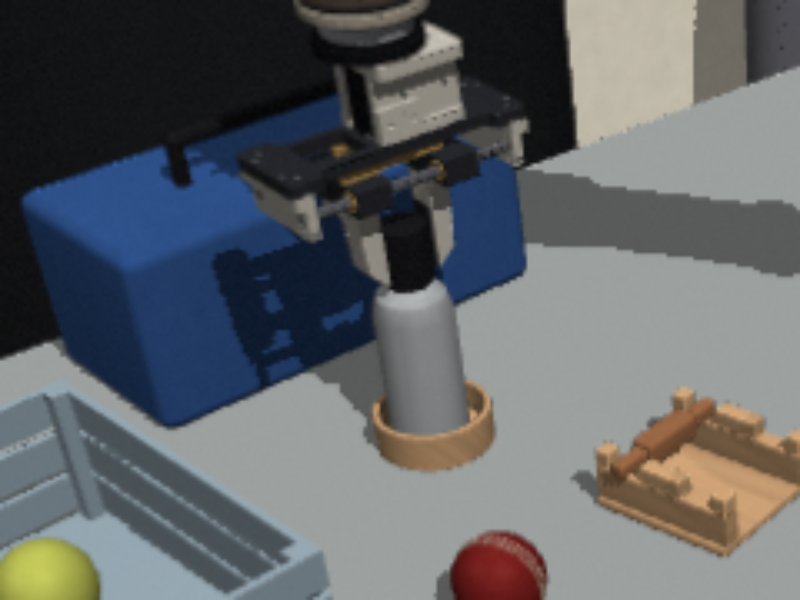

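The crop shows the bottle upright and inside the ring, centred at about (435,430). Next I'll lower it by the last millimetre, release it and retreat.

```bash
python3 -m inch '0 0 0 0 0 -1 1;0 0 0 0 0 -1 1;0 0 0 0 0 -1 0.5;0 0 0 0 0 -1 0.4;0 0 0 0 0 -1 0.3;0 0 0 0 0 -1 0.2;0 0 0 0 0 -1 0.1;0 0 0 0 0 -1 0;0 0 0 0 0 -1 0;0 0 0 0 0 -1 0'
python3 -m inch '0 0 0 0 0 3 0;0 0 0 0 0 12 0;0 0 0 0 0 25 0;0 0 0 0 0 40 0;0 0 0 0 0 55 0;0 0 0 0 0 70 0;0 0 0 0 0 80 0;0 0 0 0 0 90 0;0 0 0 0 0 95 0;0 0 0 0 0 95 0'
```

```text
time: 9.3
position: [0.5243, -0.4503, 0.1427]
eef_rot: [0.703, 0.712, 0.0, -0.0]
wrist_force: [0.0, 0.0, -0.2]
opening: 0.0911
grip_force: 0.0
time: 10.3
position: [0.5244, -0.4506, 0.2384]
eef_rot: [0.703, 0.712, 0.0, 0.0]
wrist_force: [0.6, 0.4, -0.1]
opening: 0.0919
grip_force: 0.0
```

```bash
python3 - <<'E'
from h import *
for n in('top','scene'): snap(n,n+'3')
def red(f,box):
    im=np.load('pics/'+f+'.npz')['img'];x,y,w,h=box;im=cv2.resize(im[y:y+h,x:x+w],None,fx=6,fy=6,interpolation=2);hsv=cv2.cvtColor(im,cv2.COLOR_BGR2HSV)
    m=((hsv[...,1]>100)&((hsv[...,0]<9)|(hsv[...,0]>168))).astype('uint8')
    m=cv2.morphologyEx(m,cv2.MORPH_CLOSE,np.ones((25,25)));m=cv2.morphologyEx(m,cv2.MORPH_OPEN,np.ones((13,13)))
    (u,v),R=cv2.minEnclosingCircle(cv2.findNonZero(m));return ((u+.5)/6-.5+x,(v+.5)/6-.5+y),R/6
for nm,z,a,b in(('big',.032,(380,190,45,45),(205,210,50,50)),('small',.023,(215,195,35,35),(365,340,45,45))):
    A=red('top3',a);B=red('scene3',b);print(nm,A,B,tri([('top3',A[0]),('scene3',B[0])]),plane('top3',A[0],z),plane('scene3',B[0],z))
print(tri([('top0',(403,172)),('scene0',(181,240))]),plane('top0',(403,172),.1))
E
```

```text
big ((401.79187266031903, 211.68206024169922), 9.925795873006185) ((229.10614522298178, 233.06121826171875), 14.30462646484375) (array([ 0.6119, -0.2295,  0.0356]), array([0.0008, 0.0008])) [ 0.6117 -0.2296  0.032 ] [ 0.6101 -0.2342  0.032 ]
small ((230.30115509033203, 209.79060872395834), 7.7463328043619795) ((386.4218393961589, 360.52672449747723), 13.454301198323568) (array([0.612 , 0.2363, 0.0236]), array([0.0001, 0.0001])) [0.6119 0.2365 0.023 ] [0.6117 0.236  0.023 ]
(array([ 0.7189, -0.23  ,  0.0728]), array([0.0072, 0.0072])) [ 0.7078 -0.2211  0.1   ]
```

```bash
python3 -m inch '0 0 0.1 4 12 0 0;0 0 0.25 14 36 0 0;0 0 0.4 25 62 0 0;0 0 0.55 36 90 0 0;0 0 0.7 47 118 0 0;0 0 0.85 58 145 0 0;0 0 1 68 170 0 0;0 0 1.15 76 190 0 0;0 0 1.3 83 208 0 0;0 0 1.44 87 218 0 0'
python3 -m inch '0 0 0.12 0 0 -20 0;0 0 0.12 0 0 -50 0;0 0 0.12 0 0 -80 0;0 0 0.12 0 0 -110 0;0 0 0.12 0 0 -140 0;0 0 0.12 0 0 -165 0;0 0 0.12 0 0 -190 0;0 0 0.12 0 0 -207 0;0 0 0.12 0 0 -218 0;0 0 0.12 0 0 -223 0'
```

```text
time: 11.4
position: [0.6117, -0.2298, 0.2368]
eef_rot: [0.055, 0.999, 0.001, -0.001]
wrist_force: [0.0, -0.1, 0.2]
opening: 0.0917
grip_force: 0.0
time: 12.4
position: [0.6104, -0.2321, 0.0133]
eef_rot: [-0.001, 1.0, 0.0, -0.001]
wrist_force: [0.7, -0.6, -0.8]
opening: 0.0916
grip_force: 0.0
```

```bash
python3 -m inch '0 0 0 0 0 0 0.1;0 0 0 0 0 0 0.15;0 0 0 0 0 0 0.2;0 0 0 0 0 0 0.25;0 0 0 0 0 0 0.3;0 0 0 0 0 0 0.35;0 0 0 0 0 0 0.5;0 0 0 0 0 0 1;0 0 0 0 0 0 1;0 0 0 0 0 0 1' 15
python3 -m inch '0 0 0 0 0 5 1;0 0 0 0 0 20 1;0 0 0 0 0 45 1;0 0 0 0 0 75 1;0 0 0 0 0 105 1;0 0 0 0 0 135 1;0 0 0 0 0 160 1;0 0 0 0 0 170 1;0 0 0 0 0 175 1;0 0 0 0 0 175 1'
python3 - <<'E'
from h import *
snap('scene','s4');snap('top','t4')
i=cv2.imread('pics/s4.png')[60:300,100:420];cv2.imwrite('pics/s4c.png',cv2.resize(i,(800,600)))
E
```

```text
time: 13.4
position: [0.6115, -0.2324, 0.015]
eef_rot: [-0.001, 1.0, -0.0, 0.0]
wrist_force: [-0.9, -0.5, 4.4]
opening: 0.063
grip_force: 15.0
time: 14.4
position: [0.611, -0.2322, 0.1896]
eef_rot: [-0.001, 1.0, 0.0, -0.0]
wrist_force: [-0.5, -0.9, -2.0]
opening: 0.0634
grip_force: 15.0
```

View pics/s4c.png

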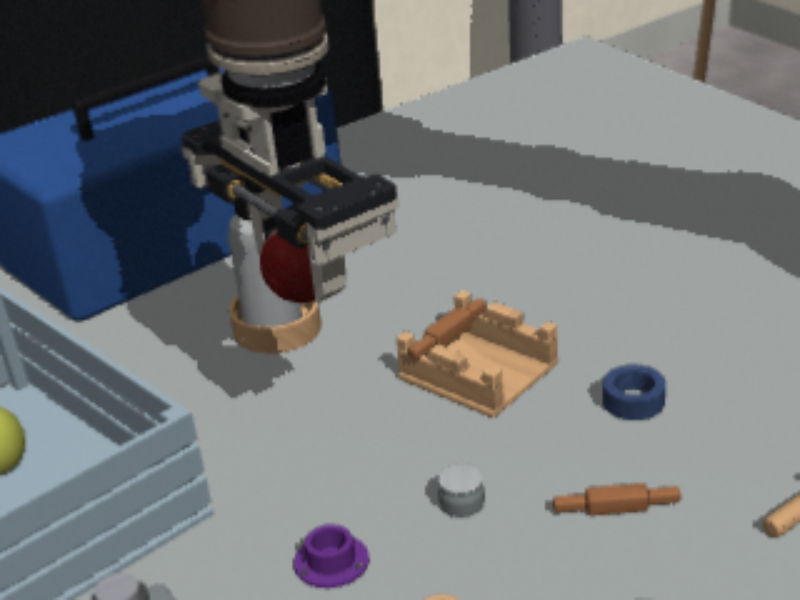

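```bash
python3 -m inch '0 0 -0.02 -1 10 0 1;0 0 -0.07 -4 32 0 1;0 0 -0.14 -8 65 0 1;0 0 -0.21 -13 100 0 1;0 0 -0.29 -18 138 0 1;0 0 -0.37 -23 176 0 1;0 0 -0.45 -28 214 0 1;0 0 -0.53 -33 252 0 1;0 0 -0.61 -38 290 0 1;0 0 -0.69 -43 328 0 1'
python3 -m inch '0 0 -0.08 -5 38 0 1;0 0 -0.16 -10 76 0 1;0 0 -0.24 -15 114 0 1;0 0 -0.32 -20 152 0 1;0 0 -0.4 -25 190 0 1;0 0 -0.48 -30 228 0 1;0 0 -0.56 -35 266 0 1;0 0 -0.63 -40 300 0 1;0 0 -0.68 -44 328 0 1;0 0 -0.71 -45 341 0 1'
python3 -m inch '0 0 0 0 0 -10 1;0 0 0 0 0 -30 1;0 0 0 0 0 -55 1;0 0 0 0 0 -80 1;0 0 0 0 0 -100 1;0 0 0 0 0 -115 1;0 0 0 0 0 -125 1;0 0 0 0 0 -130 1;0 0 0 0 0 -130 1;0 0 0 0 0 -130 1'
python3 - <<'E'
from h import *
snap('scene','s5');snap('top','t5')
i=cv2.imread('pics/s5.png')[270:480,360:640];j=cv2.imread('pics/t5.png')[185:290,90:230]
cv2.imwrite('pics/s5c.png',np.hstack([cv2.resize(i,(400,300)),cv2.resize(j,(400,300))]))
E
```

```text
time: 15.5
position: [0.5672, 0.097, 0.1885]
eef_rot: [0.339, 0.941, -0.001, -0.001]
wrist_force: [0.3, 0.2, -1.1]
opening: 0.0633
grip_force: 15.0
time: 16.5
position: [0.5208, 0.4402, 0.1876]
eef_rot: [0.643, 0.766, -0.001, -0.001]
wrist_force: [0.5, -1.1, -1.5]
opening: 0.0632
grip_force: 15.0
time: 17.5
position: [0.5238, 0.4369, 0.0605]
eef_rot: [0.643, 0.766, 0.001, 0.0]
wrist_force: [0.2, -0.6, -1.3]
opening: 0.0632
grip_force: 15.0
```

View pics/s5c.png

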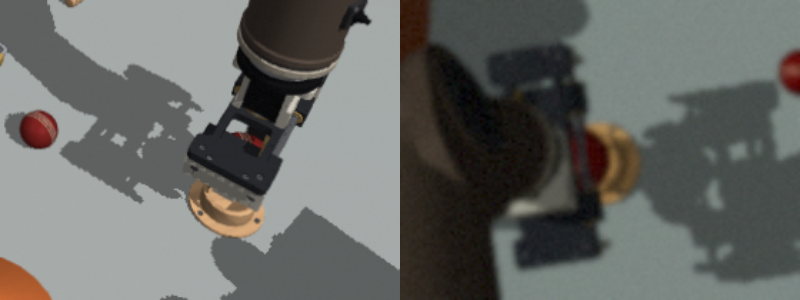

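The ball is over the cup and roughly centred. I'll lower it.

```bash
python3 -m inch '0 0 0 0 0 -5 1;0 0 0 0 0 -11 1;0 0 0 0 0 -16 1;0 0 0 0 0 -20 1;0 0 0 0 0 -23 1;0 0 0 0 0 -25 1;0 0 0 0 0 -27 1;0 0 0 0 0 -28 1;0 0 0 0 0 -29 1;0 0 0 0 0 -29 1'
```

```text
time: 18.6
position: [0.5237, 0.4374, 0.0317]
eef_rot: [0.643, 0.766, 0.001, -0.0]
wrist_force: [0.1, 1.0, 5.4]
opening: 0.0632
grip_force: 15.0
```

Contact is made (+5 N). I'll open gently.

```bash
python3 -m inch '0 0 0 0 0 0 0.3;0 0 0 0 0 0 0.28;0 0 0 0 0 0 0.26;0 0 0 0 0 0 0.24;0 0 0 0 0 0 0.2;0 0 0 0 0 0 0.15;0 0 0 0 0 0 0.1;0 0 0 0 0 0 0;0 0 0 0 0 0 0;0 0 0 0 0 0 0' 15
python3 -m inch '0 0 0 0 0 3 0;0 0 0 0 0 10 0;0 0 0 0 0 22 0;0 0 0 0 0 38 0;0 0 0 0 0 58 0;0 0 0 0 0 80 0;0 0 0 0 0 100 0;0 0 0 0 0 112 0;0 0 0 0 0 118 0;0 0 0 0 0 118 0'
```

```text
time: 19.6
position: [0.5232, 0.4366, 0.0307]
eef_rot: [0.643, 0.766, -0.0, 0.0]
wrist_force: [-0.5, -0.2, -0.3]
opening: 0.0918
grip_force: 0.0
time: 20.6
position: [0.5235, 0.4369, 0.1497]
eef_rot: [0.643, 0.766, 0.001, 0.0]
wrist_force: [-0.2, 0.5, -1.0]
opening: 0.0918
grip_force: 0.0
```

```bash
python3 -m inch '0 0 0 5 -12 0 0;0 0 0 16 -36 0 0;0 0 0 28 -64 0 0;0 0 0 40 -92 0 0;0 0 0 52 -120 0 0;0 0 0 64 -146 0 0;0 0 0 74 -170 0 0;0 0 0 82 -188 0 0;0 0 0 87 -198 0 0;0 0 0 88 -201 0 0'
python3 -m inch '0 0 0 0 0 -5 0;0 0 0 0 0 -20 0;0 0 0 0 0 -42 0;0 0 0 0 0 -66 0;0 0 0 0 0 -90 0;0 0 0 0 0 -112 0;0 0 0 0 0 -128 0;0 0 0 0 0 -138 0;0 0 0 0 0 -142 0;0 0 0 0 0 -142 0'
python3 -m inch '0 0 0 0 0 0 0.1;0 0 0 0 0 0 0.18;0 0 0 0 0 0 0.26;0 0 0 0 0 0 0.34;0 0 0 0 0 0 0.42;0 0 0 0 0 0 0.48;0 0 0 0 0 0 0.6;0 0 0 0 0 0 1;0 0 0 0 0 0 1;0 0 0 0 0 0 1' 12
```

```text
time: 21.6
position: [0.6116, 0.2333, 0.1481]
eef_rot: [0.644, 0.765, -0.001, 0.0]
wrist_force: [0.6, 0.8, 0.3]
opening: 0.0918
grip_force: 0.0
time: 22.6
position: [0.6112, 0.2358, 0.0065]
eef_rot: [0.643, 0.766, -0.0, -0.0]
wrist_force: [-0.5, -0.6, -0.0]
opening: 0.0917
grip_force: 0.0
time: 23.6
position: [0.6113, 0.2356, 0.0067]
eef_rot: [0.643, 0.766, 0.0, 0.0]
wrist_force: [0.6, 0.6, -0.1]
opening: 0.0454
grip_force: 12.0
```

```bash
python3 -m inch '0 0 0 0 0 5 1;0 0 0 0 0 20 1;0 0 0 0 0 42 1;0 0 0 0 0 66 1;0 0 0 0 0 88 1;0 0 0 0 0 105 1;0 0 0 0 0 115 1;0 0 0 0 0 120 1;0 0 0 0 0 120 1;0 0 0 0 0 120 1'
python3 -m inch '0 0 0 3 -10 0 1;0 0 0 9 -35 0 1;0 0 0 17 -65 0 1;0 0 0 25 -98 0 1;0 0 0 33 -130 0 1;0 0 0 41 -162 0 1;0 0 0 49 -192 0 1;0 0 0 55 -215 0 1;0 0 0 58 -228 0 1;0 0 0 59 -231 0 1'
python3 -m inch '0 0 0 0 0 -3 1;0 0 0 0 0 -12 1;0 0 0 0 0 -26 1;0 0 0 0 0 -42 1;0 0 0 0 0 -56 1;0 0 0 0 0 -66 1;0 0 0 0 0 -73 1;0 0 0 0 0 -78 1;0 0 0 0 0 -80 1;0 0 0 0 0 -80 1'
python3 - <<'E'
from h import *
snap('scene','s6');snap('top','t6')
i=cv2.imread('pics/s6.png')[225:345,200:360];j=cv2.imread('pics/t6.png')[145:235,260:380];k=cv2.imread('pics/s6.png')[360:450,460:580]
l=cv2.imread('pics/t6.png')[210:270,120:200]
cv2.imwrite('pics/s6c.png',np.vstack([np.hstack([cv2.resize(a,(400,300)) for a in p]) for p in((i,j),(k,l))]))
E
```

```text
time: 24.6
position: [0.6108, 0.2356, 0.1261]
eef_rot: [0.643, 0.766, -0.0, -0.0]
wrist_force: [0.3, -0.3, -0.2]
opening: 0.0453
grip_force: 12.0
time: 25.6
position: [0.6701, 0.0019, 0.1263]
eef_rot: [0.645, 0.765, -0.001, 0.0]
wrist_force: [-0.1, 0.2, -1.1]
opening: 0.0452
grip_force: 12.0
time: 26.6
position: [0.6704, 0.0046, 0.0468]
eef_rot: [0.643, 0.765, 0.0, 0.0]
wrist_force: [0.4, 0.3, -1.3]
opening: 0.0452
grip_force: 12.0
```

View pics/s6c.png

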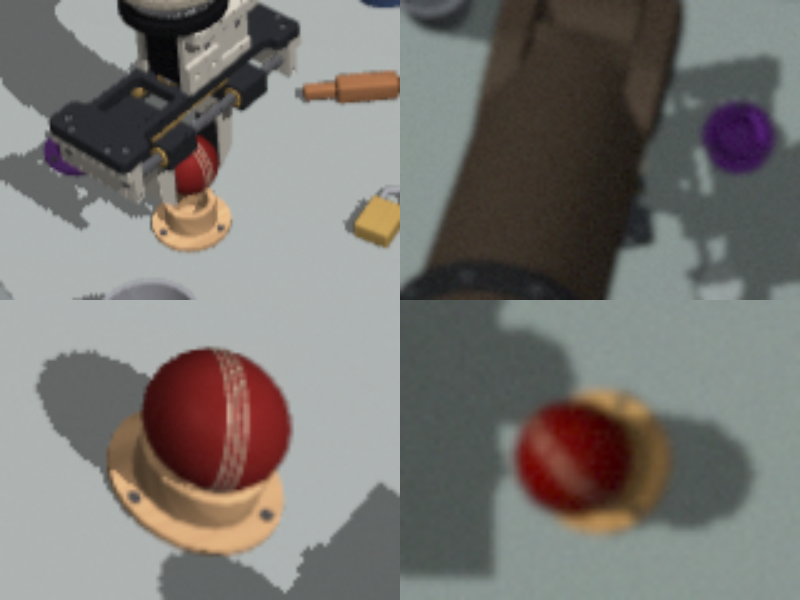

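The big ball sits on its cup (bottom crops), and the small ball hangs centred above the wooden small cup. I'll lower and release it.

```bash
python3 -m inch '0 0 0 0 0 -3 1;0 0 0 0 0 -7 1;0 0 0 0 0 -10 1;0 0 0 0 0 -13 1;0 0 0 0 0 -15 1;0 0 0 0 0 -17 1;0 0 0 0 0 -18 1;0 0 0 0 0 -18 1;0 0 0 0 0 -18 1;0 0 0 0 0 -18 1'
python3 - <<'E'
from h import *
print(proj('t6',[.5234,.4372,.048]),proj('s6',[.5234,.4372,.048]))
E
```

```text
time: 27.7
position: [0.6703, 0.0046, 0.0288]
eef_rot: [0.643, 0.766, 0.0, 0.0]
wrist_force: [-0.4, 0.8, -0.2]
opening: 0.0454
grip_force: 12.0
[[154.29299654 240.90316699]] [[524.01778902 396.53711772]]
```

```bash
python3 -m inch '0 0 0 0 0 -1 1;0 0 0 0 0 -1 1;0 0 0 0 0 -1 0.5;0 0 0 0 0 -1 0.47;0 0 0 0 0 -1 0.44;0 0 0 0 0 -1 0.4;0 0 0 0 0 -1 0.3;0 0 0 0 0 -1 0.15;0 0 0 0 0 -1 0;0 0 0 0 0 -1 0'
python3 -m inch '0 0 0 0 0 3 0;0 0 0 0 0 10 0;0 0 0 0 0 22 0;0 0 0 0 0 38 0;0 0 0 0 0 55 0;0 0 0 0 0 72 0;0 0 0 0 0 86 0;0 0 0 0 0 96 0;0 0 0 0 0 100 0;0 0 0 0 0 100 0'
```

```text
time: 28.7
position: [0.6702, 0.0047, 0.0277]
eef_rot: [0.643, 0.766, -0.0, -0.0]
wrist_force: [0.1, -0.3, 0.3]
opening: 0.0825
grip_force: 0.0
time: 29.7
position: [0.6705, 0.0047, 0.1283]
eef_rot: [0.643, 0.766, 0.0, 0.0]
wrist_force: [-0.4, 0.7, -0.5]
opening: 0.0921
grip_force: 0.0
```

```bash
python3 -m inch '0 0 0.06 -10 -1 0 0;0 0 0.14 -32 -3 0 0;0 0 0.23 -60 -5 0 0;0 0 0.33 -90 -7 0 0;0 0 0.43 -120 -9 0 0;0 0 0.53 -150 -12 0 0;0 0 0.62 -175 -14 0 0;0 0 0.7 -193 -15 0 0;0 0 0.76 -203 -16 0 0;0 0 0.77 -206 -16 0 0'
python3 -m inch '0 0 0 0 0 -4 0;0 0 0 0 0 -16 0;0 0 0 0 0 -34 0;0 0 0 0 0 -54 0;0 0 0 0 0 -74 0;0 0 0 0 0 -92 0;0 0 0 0 0 -107 0;0 0 0 0 0 -117 0;0 0 0 0 0 -123 0;0 0 0 0 0 -124 0'
python3 -m inch '0 0 0 0 0 0 0.3;0 0 0 0 0 0 0.45;0 0 0 0 0 0 0.55;0 0 0 0 0 0 0.65;0 0 0 0 0 0 0.7;0 0 0 0 0 0 0.75;0 0 0 0 0 0 0.8;0 0 0 0 0 0 1;0 0 0 0 0 0 1;0 0 0 0 0 0 1' 20
python3 -m inch '0 0 0 0 0 5 1;0 0 0 0 0 20 1;0 0 0 0 0 40 1;0 0 0 0 0 60 1;0 0 0 0 0 80 1;0 0 0 0 0 100 1;0 0 0 0 0 112 1;0 0 0 0 0 118 1;0 0 0 0 0 120 1;0 0 0 0 0 120 1'
python3 - <<'E'
from fit import *
for n in('top','scene'): snap(n,n+'7')
print(r.sense()['q'].round(2))
i=cv2.imread('pics/scene7.png')[130:370,200:520];cv2.imwrite('pics/s7c.png',cv2.resize(i,(800,600)))
E
```

```text
time: 30.7
position: [0.4626, -0.0116, 0.1273]
eef_rot: [0.308, 0.951, -0.0, -0.001]
wrist_force: [0.2, 1.3, -0.3]
opening: 0.0918
grip_force: 0.0
time: 31.7
position: [0.4643, -0.0114, 0.0031]
eef_rot: [0.309, 0.951, -0.0, -0.0]
wrist_force: [-0.1, 0.1, 0.4]
opening: 0.0916
grip_force: 0.0
time: 32.7
position: [0.4643, -0.0113, 0.0037]
eef_rot: [0.309, 0.951, 0.0, -0.0]
wrist_force: [-0.1, 0.3, -0.5]
opening: 0.0193
grip_force: 20.0
time: 33.7
position: [0.4641, -0.0113, 0.1236]
eef_rot: [0.309, 0.951, 0.0, -0.0]
wrist_force: [0.4, -0.1, -0.4]
opening: 0.0196
grip_force: 20.0
[-0.33  0.31  0.29  2.1  -0.13  0.76  0.99]
```

View pics/s7c.png

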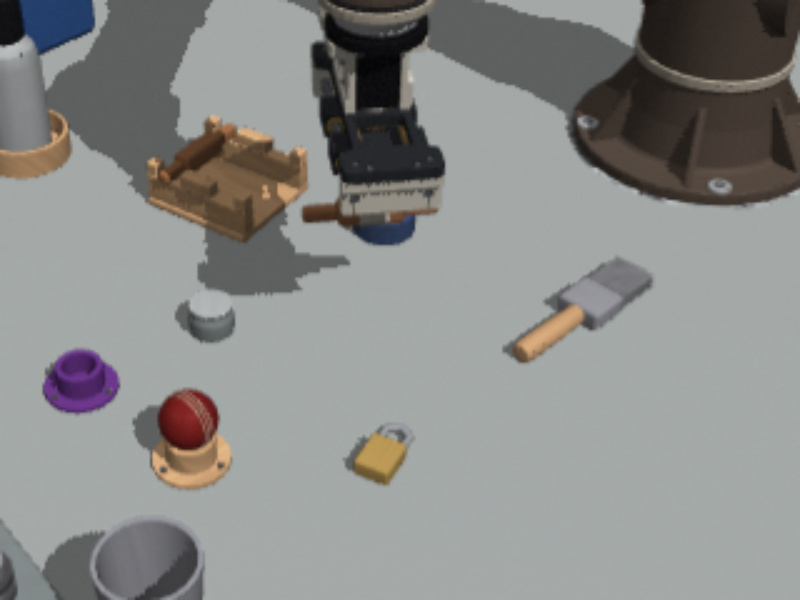

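The small ball is on its wooden cup at (190,420) and the bail is held by its barrel. I'll carry it to the rack.

```bash
python3 -m inch '0 0 0.04 -2 -8 0 1;0 0 0.13 -7 -28 0 1;0 0 0.22 -14 -54 0 1;0 0 0.32 -21 -82 0 1;0 0 0.42 -28 -110 0 1;0 0 0.52 -35 -138 0 1;0 0 0.62 -41 -164 0 1;0 0 0.71 -47 -186 0 1;0 0 0.8 -51 -201 0 1;0 0 0.86 -52 -206 0 1'
python3 -m inch '0 0 0 0 0 0 1;0 0 0 0 0 -5 1;0 0 0 0 0 -14 1;0 0 0 0 0 -24 1;0 0 0 0 0 -34 1;0 0 0 0 0 -42 1;0 0 0 0 0 -48 1;0 0 0 0 0 -52 1;0 0 0 0 0 -54 1;0 0 0 0 0 -54 1'
python3 - <<'E'
from fit import *
for n in('top','scene'): snap(n,n+'8')
print(r.sense()['position'],r.sense()['q'].round(2))
c=lambda a:cv2.resize(a,(400,300),interpolation=2)
i=cv2.imread('pics/scene8.png')[140:260,220:380];j=cv2.imread('pics/top8.png')[240:330,350:470]
cv2.imwrite('pics/s8c.png',np.hstack([c(i),c(j)]))
E
```

```text
time: 34.8
position: [0.4111, -0.2192, 0.1231]
eef_rot: [-0.116, 0.993, 0.0, -0.001]
wrist_force: [-0.4, -0.4, 0.4]
opening: 0.0199
grip_force: 20.0
time: 35.8
position: [0.4122, -0.2174, 0.0696]
eef_rot: [-0.116, 0.993, 0.0, -0.0]
wrist_force: [0.0, -0.5, -0.4]
opening: 0.02
grip_force: 20.0
[ 0.41244453 -0.21747294  0.06997779] [ 0.25  0.39  0.15  2.14 -0.1   0.62  2.28]
```

View pics/s8c.png

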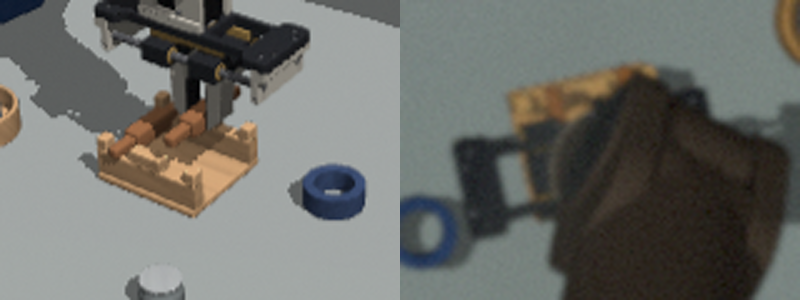

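```bash
python3 - <<'E'
from h import *
a=.2327
for d in(.055,.027):
  for y in (-.01,0,.01): print(d,y,proj('scene8',[.4124+d*np.cos(a)-y*np.sin(a),-.2174+d*np.sin(a)+y*np.cos(a),.0762]))
i=cv2.imread('pics/scene8.png')[170:215,270:330];cv2.imwrite('pics/s8d.png',cv2.resize(i,(800,600),interpolation=2))
E
```

```text
0.055 -0.01 [[283.07875204 195.77705798]]
0.055 0 [[286.57004675 197.1320465 ]]
0.055 0.01 [[290.08720495 198.49698305]]
0.027 -0.01 [[290.39383984 190.15697523]]
0.027 0 [[293.86184576 191.47195166]]
0.027 0.01 [[297.3552138  192.79643557]]
```

View pics/s8d.png

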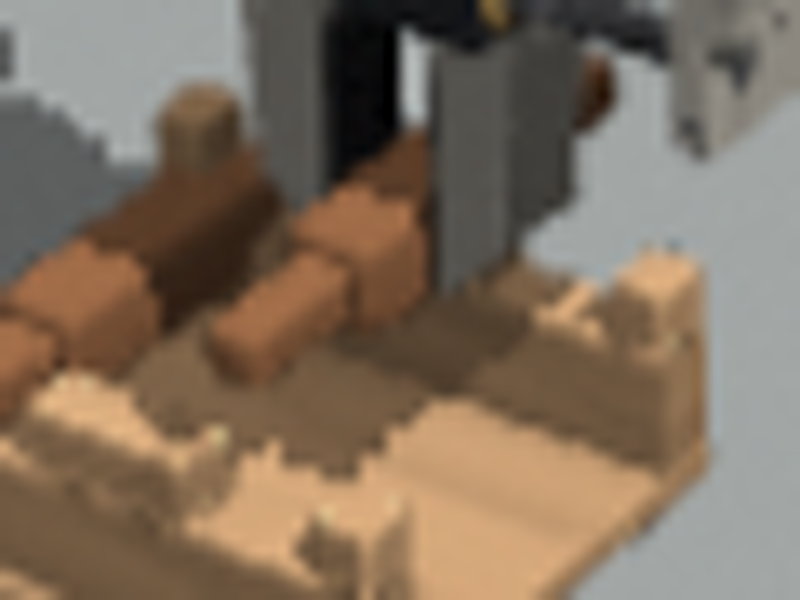

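The end of the held bail at about (287.5,195.6) lies some 4 mm back along the bail axis from nominal. I'll shift by (+4,+1) mm and lower.

```bash
python3 -m inch '0 0 0 2 0 0 1;0 0 0 4 1 0 1;0 0 0 4 1 -5 1;0 0 0 4 1 -12 1;0 0 0 4 1 -19 1;0 0 0 4 1 -25 1;0 0 0 4 1 -30 1;0 0 0 4 1 -33 1;0 0 0 4 1 -35 1;0 0 0 4 1 -35 1'
python3 - <<'E'
from h import *
snap('scene','s9')
i=cv2.imread('pics/s9.png')[165:225,255:335];cv2.imwrite('pics/s9c.png',cv2.resize(i,(800,600),interpolation=2))
E
```

```text
time: 36.9
position: [0.4161, -0.2164, 0.0345]
eef_rot: [-0.116, 0.993, 0.0, -0.0]
wrist_force: [-0.1, 0.1, 0.9]
opening: 0.0199
grip_force: 20.0
```

View pics/s9c.png

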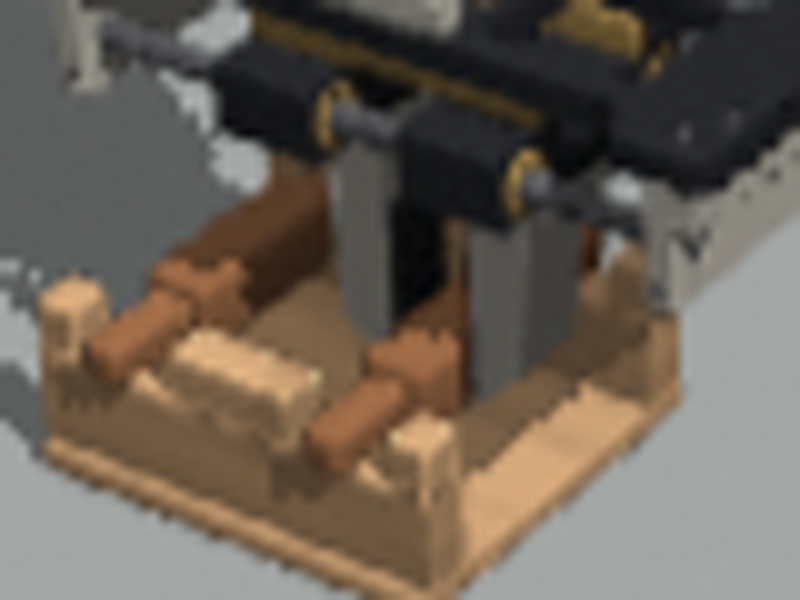

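The spigot lies in its notch at (340,440), beside the racked bail. I'll release with a partial opening and retreat.

```bash
python3 -m inch '0 0 0 0 0 -1 1;0 0 0 0 0 -1 0.75;0 0 0 0 0 -1 0.7;0 0 0 0 0 -1 0.65;0 0 0 0 0 -1 0.6;0 0 0 0 0 -1 0.55;0 0 0 0 0 -1 0.55;0 0 0 0 0 -1 0.55;0 0 0 0 0 -1 0.55;0 0 0 0 0 -1 0.55'
python3 -m inch '0 0 0 0 0 3 0.55;0 0 0 0 0 10 0.55;0 0 0 0 0 22 0.55;0 0 0 0 0 40 0.55;0 0 0 0 0 65 0.55;0 0 0 0 0 95 0.55;0 0 0 0 0 125 0.55;0 0 0 0 0 150 0.55;0 0 0 0 0 165 0.55;0 0 0 0 0 170 0.55'
python3 -m inch '0 0 0 0 10 0 0.55;0 0 0 0 35 0 0.55;0 0 0 0 70 0 0.55;0 0 0 0 110 0 0.55;0 0 0 0 150 0 0.55;0 0 0 0 190 0 0.55;0 0 0 0 225 0 0.55;0 0 0 0 250 0 0.55;0 0 0 0 265 0 0.55;0 0 0 0 270 0 0.55'
python3 - <<'E'
from fit import *
for n in('top','scene'): snap(n,n+'A')
t=cv2.imread('pics/topA.png');s=cv2.imread('pics/sceneA.png')
print(fit(BAIL,lambda h:wood(h)&(h[...,0]<13)&(h[...,1]>120),[('sceneA',(275,170,45,45))],[.4125,-.2174,.04],.2327))
c=lambda a:cv2.resize(a,(400,300),interpolation=2)
cv2.imwrite('pics/end.png',np.vstack([np.hstack([c(s[165:225,255:335]),c(s[120:225,150:290])]),np.hstack([c(s),c(t)])]))
for nm,P in dict(ring=[.5235,-.4497,.181],big=[.5234,.4372,.048],small=[.67,.0043,.044],b1=[.4125+.0535,-.2174+.0127,.04],b2=[.4125-.0535,-.2174-.0127,.04]).items(): print(nm,proj('topA',P),proj('sceneA',P))
E
```

```text
time: 37.95
position: [0.4163, -0.2164, 0.0337]
eef_rot: [-0.116, 0.993, 0.0, -0.0]
wrist_force: [-0.4, -1.2, -0.3]
opening: 0.041
grip_force: 0.0
time: 38.95
position: [0.417, -0.2167, 0.2059]
eef_rot: [-0.116, 0.993, -0.001, 0.002]
wrist_force: [-0.3, -0.1, -0.4]
opening: 0.0413
grip_force: 0.0
time: 39.95
position: [0.4151, 0.0557, 0.2028]
eef_rot: [-0.117, 0.993, 0.0, -0.001]
wrist_force: [0.3, -0.4, 0.2]
opening: 0.0411
grip_force: 0.0
(array([ 0.4132, -0.2199,  0.0389,  0.3053]), array([0.561]))
ring [[501.36522732 243.09949772]] [[199.67382014 127.12945169]]
big [[154.29299654 240.90316699]] [[524.01778902 396.53711772]]
small [[315.68242902 188.41228977]] [[274.77475272 297.82439065]]
b1 [[392.74212278 265.45498261]] [[287.26347353 210.13427678]]
b2 [[401.80557154 305.55418191]] [[314.22630034 188.47097736]]
```

View pics/end.png

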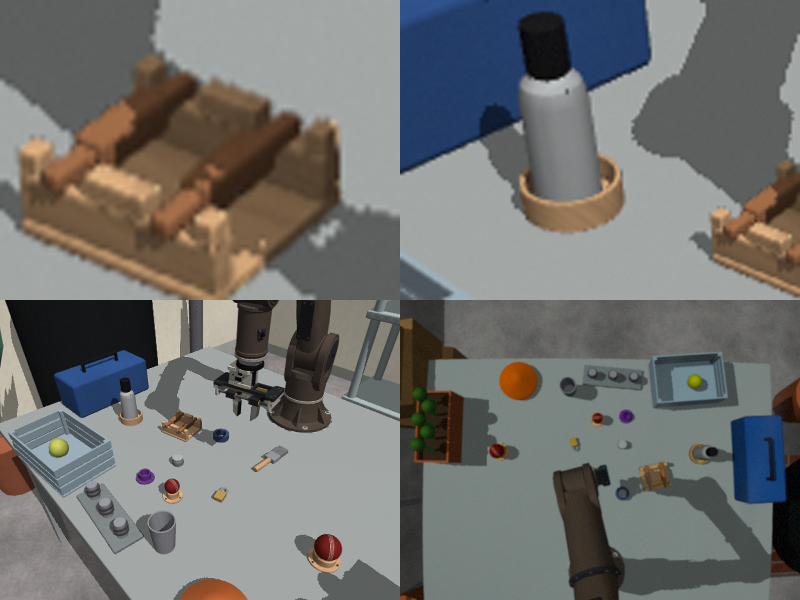

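Everything matches. The bail ends are at (287,210.6) and (313.6,189) against (287.3,210.1) and (314.2,188.5) expected, the bottle cap top is at (199,127) against (199.7,127.1), and both balls are on their cups. I'll hand in the job.

```bash
python3 -c "
from plant import r
print(r.job_done())"
```

```text
the job is handed in; nothing more can be done
None
```

I put both balls, the bottle and the bail back in their holders, checked them in the final pictures, and handed the job in after about 40 s of robot time; no verdict was returned.

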